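# Stroke-test the gas syringes and put the sticking one in the wash tray

## Robot

A 6-joint arm with a two-finger parallel gripper is mounted at the origin on the work surface. World frame = base frame: x ahead of the robot, y to its left, z up, the work surface at z = 0. Lengths are in m, angles in rad, forces in N, time in s.
With the tool pointing down it reaches from about 0.325 to 0.775 m from the base axis. Payload 5.5 kg.
Tool frame: the origin (TCP) lies between the finger pads; the fingertips stand 8 mm ahead of it and the grasp point (between the pads) lies 11 mm behind it (tcp_to_tips is the distance from the TCP to the fingertips, in m); z points along the fingers, y is the line along which they close (so a half turn about z gives the same grasp; the last joint's range is limited). The gripper opens to 88 mm and grips with 3 to 60 N. Pads are 20 mm wide; open, the fingers measure 115 mm over their backs; the gripper's body (75 mm by 178 mm) begins 61 mm behind the grasp point.
Start: joints at [-1.347, 0.091, 1.231, -0, 1.82, -0.057], TCP at [0.166, -0.577, 0.231] pointing down, gripper open.
Joint ranges: [-2.87, 2.87], [-0.86, 2.18], [0.17, 2.46], [-1.51, 4.65], [0.06, 2.69], [-2.65, 2.65]. Speed limits (rad/s): [2.57, 2.57, 3.01, 3.14, 3.14, 3.14].

## Interface

Orientations are given as a unit quaternion [w, x, y, z].
In Python, from bench import * gives the robot as it stands. Calls block until the motion is done:
- move_to(position, orientation): joint-space move of the TCP to a pose.
- move_l(position, speed=0.15, orientation=None): straight line of the TCP; orientation=None keeps the orientation; speed is the mean speed in m/s.
- movej(angles): joint-space move.
- gripper_open() and close(): open the fingers fully, or close them until they stop; the grip force is fixed at half the most.
- hold(seconds).
- inverse_kinematics(position, orientation): joint angles nearest the present ones, or None.
- state(): the state.
- get_image(name): name is "side" or "top"; returns a dict with "frame" (384x512x3 uint8, blue, green, red), "depth" (384x512 float32, m along the optical axis (not along the pixel's ray), 0 where there is no reading), "camera_matrix" (3x3 intrinsics, pixels), "k1" (the pictures are not rectified: a ray, as slopes to the right and down, at radius r is drawn at 1 + k1 r^2 times it, then the intrinsics apply), "view" (4x4, takes a point from world to camera coordinates). Camera axes: x right, y up, looking along -z (the intrinsics and any distortion apply to the point x, -y, -z); pixel columns grow to the right and rows downward; lengths in m; the calibration is good to about 2 mm. A picture is of the moment at which its call begins.
A pose or a line that the arm cannot do raises IKError and nothing moves.
- job_done(): hands the job in, once; it reports no verdict.
The state is a dict: "time": time; "joint_pos": joint angles; "dq": joint speeds; "joint_torque": joint torques, N m; "ee_pos": TCP position; "ee_rot": TCP orientation; "ft_force": force on the tool from outside, world axes, zero at the start; "moment": the same for the moment, N m; "finger_gap": finger opening in m.
Only numpy, scipy, OpenCV 4.12 (cv2) and the standard library are available. Lean on these libraries where they do the work, as an engineer would, in place of code of your own. Each camera call takes 0.05 s, during which the arm holds its last target. There are 200 camera calls.

## Task

Check the three glass gas syringes in the rack: push each plunger in to the end of its stroke, without forcing one that sticks. Leave the syringes that run freely in their bays with the plungers fully home, and lift any syringe whose plunger sticks part-way out of the rack and lay it gently, flat, in the white washing-up tray. Leave the other glassware alone.

Things in the scene. Friction and masses are not known exactly. Their poses are not given: they have to be found in the camera images.
- rack: Sheet-metal syringe rack, fixed, 84 x 252 mm, 70 mm high, three bays 90 mm apart. Origin: centre of its underside; x along the barrels to the nozzles, roughly away from the robot. Two upright plates 4 mm thick stand at x = -40 and +40 mm, each with a U-notch 34 mm wide per bay, open at the top, floor 47 mm up; the barrels lie in these, axes 62 mm above the table.
- syringe_a_grip (a point): The right-hand of three identical glass gas syringes lying level in the rack (seen from the robot). This point is on the barrel's axis, 62 mm up, midway between the rack's plates, where it balances: grasp here, across the 30 mm barrel, from above. x points along the barrel to the nozzle, z up. Barrel: 73 mm ahead of this point to 47 mm behind it. Loose, 0.14 kg with its plunger.
- plunger_a_end (a point): Centre of the rear face of the right-hand syringe's plunger: a flat frosted-glass thumb disc, 33 mm in diameter, 6 mm thick, on the barrel's axis; moves with the plunger. x points along the barrel to the nozzle: push that way. It stands 81 mm behind the rear end of the barrel when drawn out, 16 mm when home.
- plunger_a (a joint): How far the right-hand plunger is pushed in, m: 0 drawn out, 0.065 fully home; starts at 0 to 0.012 and stays where it is left. A free plunger takes 2 to 3 N all the way to a firm stop at 0.065. One that sticks stops 0.026 to 0.045 in and then only gives springily, about 4 N per mm.
- syringe_a: The right-hand syringe: origin under the middle of its barrel, 15 mm below the axis, x to the nozzle. Clear barrel 30 x 120 mm with fine dark graduation lines, 16 mm nozzle in front, at the rear end a flange 44 mm wide, 31 mm high, 4 mm thick that bears on the back of the rack's rear plate when the plunger is pushed (after up to 2 mm of slack).
- syringe_b_grip (a point): The middle of three identical glass gas syringes lying level in the rack (seen from the robot). This point is on the barrel's axis, 62 mm up, midway between the rack's plates, where it balances: grasp here, across the 30 mm barrel, from above. x points along the barrel to the nozzle, z up. Barrel: 73 mm ahead of this point to 47 mm behind it. Loose, 0.14 kg with its plunger.
- plunger_b_end (a point): Centre of the rear face of the middle syringe's plunger: a flat frosted-glass thumb disc, 33 mm in diameter, 6 mm thick, on the barrel's axis; moves with the plunger. x points along the barrel to the nozzle: push that way. It stands 81 mm behind the rear end of the barrel when drawn out, 16 mm when home.
- plunger_b (a joint): How far the middle plunger is pushed in, m: 0 drawn out, 0.065 fully home; starts at 0 to 0.012 and stays where it is left. A free plunger takes 2 to 3 N all the way to a firm stop at 0.065. One that sticks stops 0.026 to 0.045 in and then only gives springily, about 4 N per mm.
- syringe_b: The middle syringe: origin under the middle of its barrel, 15 mm below the axis, x to the nozzle. Clear barrel 30 x 120 mm with fine dark graduation lines, 16 mm nozzle in front, at the rear end a flange 44 mm wide, 31 mm high, 4 mm thick that bears on the back of the rack's rear plate when the plunger is pushed (after up to 2 mm of slack).
- syringe_c_grip (a point): The left-hand of three identical glass gas syringes lying level in the rack (seen from the robot). This point is on the barrel's axis, 62 mm up, midway between the rack's plates, where it balances: grasp here, across the 30 mm barrel, from above. x points along the barrel to the nozzle, z up. Barrel: 73 mm ahead of this point to 47 mm behind it. Loose, 0.14 kg with its plunger.
- plunger_c_end (a point): Centre of the rear face of the left-hand syringe's plunger: a flat frosted-glass thumb disc, 33 mm in diameter, 6 mm thick, on the barrel's axis; moves with the plunger. x points along the barrel to the nozzle: push that way. It stands 81 mm behind the rear end of the barrel when drawn out, 16 mm when home.
- plunger_c (a joint): How far the left-hand plunger is pushed in, m: 0 drawn out, 0.065 fully home; starts at 0 to 0.012 and stays where it is left. A free plunger takes 2 to 3 N all the way to a firm stop at 0.065. One that sticks stops 0.026 to 0.045 in and then only gives springily, about 4 N per mm.
- syringe_c: The left-hand syringe: origin under the middle of its barrel, 15 mm below the axis, x to the nozzle. Clear barrel 30 x 120 mm with fine dark graduation lines, 16 mm nozzle in front, at the rear end a flange 44 mm wide, 31 mm high, 4 mm thick that bears on the back of the rack's rear plate when the plunger is pushed (after up to 2 mm of slack).
- tray: Shallow white plastic washing-up tray, fixed, empty, 260 mm long (x) by 150 mm (y) outside, 30 mm high, walls and floor 4 mm. Origin at the centre of its underside. A syringe laid in it has its axis about 19 mm above the table.
- dropper: Small amber dropper bottle with black cap, 38 mm diameter, 94 mm high, between rack and tray; a bystander, to be left alone. Origin at the centre of its underside.
- stoppered: Clear glass bottle with glass stopper, 76 mm diameter, 150 mm high; a bystander, to be left alone. Origin at the centre of its underside.
- amber: Amber bottle with white cap and blank label, 54 mm diameter, 118 mm high; a bystander, to be left alone. Origin at the centre of its underside.
- beaker: Glass beaker, 70 mm diameter, 90 mm high, beyond the rack and tray; a bystander, to be left alone. Origin at the centre of its underside.
- flask: Conical glass flask, 82 mm diameter, 122 mm high, beyond the rack and tray; a bystander, to be left alone. Origin at the centre of its underside.
- dish: Glass petri dish with lid, 94 mm diameter, 16 mm high, near the robot; a bystander, to be left alone. Origin at the centre of its underside.
Mind the look-alikes: they are no part of the job. What is shaped like the syringe_a but purple or red is not meant.

How it is judged:
On the way:
1. every plunger has been pushed along its stroke, home or to where it sticks (all more than 24 mm in) (value of joint each of plunger_a, plunger_b, plunger_c above 0.024 m), for 0.2 s.
At the end, for the whole second after the job is handed in: The two free syringes lie in their bays (within 12 mm of where they were) with plungers fully home (within 4 mm of the end of the stroke); the one that sticks lies flat (within about 8 degrees) on the floor of the tray, its plunger still part-way (more than 10 mm short of home); all at rest (((value of joint plunger_a below 0.055 m and x of syringe_a_grip in the frame of tray between -0.09 and 0.09 m and y of syringe_a_grip in the frame of tray between -0.065 and 0.065 m and height (world z) of syringe_a_grip below 0.03 m and angle between syringe_a_grip's own x axis and vertical between 1.42 and 1.72 rad and linear speed of each of syringe_a, syringe_b, syringe_c below 0.02 m/s and value of joint each of plunger_b, plunger_c above 0.061 m and distance of each of syringe_b_grip, syringe_c_grip from where it was at the start of the episode below 0.012 m) or (value of joint plunger_b below 0.055 m and x of syringe_b_grip in the frame of tray between -0.09 and 0.09 m and y of syringe_b_grip in the frame of tray between -0.065 and 0.065 m and height (world z) of syringe_b_grip below 0.03 m and angle between syringe_b_grip's own x axis and vertical between 1.42 and 1.72 rad and linear speed of each of syringe_b, syringe_a, syringe_c below 0.02 m/s and value of joint each of plunger_a, plunger_c above 0.061 m and distance of each of syringe_a_grip, syringe_c_grip from where it was at the start of the episode below 0.012 m) or (value of joint plunger_c below 0.055 m and x of syringe_c_grip in the frame of tray between -0.09 and 0.09 m and y of syringe_c_grip in the frame of tray between -0.065 and 0.065 m and height (world z) of syringe_c_grip below 0.03 m and angle between syringe_c_grip's own x axis and vertical between 1.42 and 1.72 rad and linear speed of each of syringe_c, syringe_a, syringe_b below 0.02 m/s and value of joint each of plunger_a, plunger_b above 0.061 m and distance of each of syringe_a_grip, syringe_b_grip from where it was at the start of the episode below 0.012 m))); the robot touches nothing.
It fails at once if a plunger is forced (pushed with more than 40 N) (contact force between the fingers and plunger_a above 40 N or contact force between the fingers and plunger_b above 40 N or contact force between the fingers and plunger_c above 40 N).
It fails at once if a syringe is dropped (falls freely faster than 0.7 m/s, i.e. from more than about 25 mm) ((linear speed of syringe_a above 0.7 m/s and contact force between the fingers and syringe_a below 0.3 N) or (linear speed of syringe_b above 0.7 m/s and contact force between the fingers and syringe_b below 0.3 N) or (linear speed of syringe_c above 0.7 m/s and contact force between the fingers and syringe_c below 0.3 N)).
It fails at once if a bystander is moved by more than 30 mm (distance of any of dropper, stoppered, amber, beaker, flask, dish from where it was at the start of the episode above 0.03 m).
It also fails if it takes over 66 s, if anything falls off the work surface, if the arm or the gripper's body presses on something with over 40 N, if the wrist force passes 120 N, or if a joint passes its speed limit or range.

## Working session

There is one attempt and no reset: what is moved stays moved. The work goes in short steps, each a Python script; the robot and the scene stay as the last script left them, time stands still between calls to the robot, and variables do not carry over. Pictures are saved under pics/ and viewed, on a budget of 10 in all, crops included, one or two more only if the job needs it, and the job is handed in when it is done.

```bash
ls; mkdir -p pics
cat > cam.py <<'E'
import numpy as np, cv2
from bench import *
def ray(im,u,v):
    K=im["camera_matrix"];V=np.array(im["view"])
    xd=(u-K[0][2])/K[0][0]; yd=(v-K[1][2])/K[1][1]
    rd=np.hypot(xd,yd); r=rd
    for _ in range(20): r=rd/(1+im["k1"]*r*r)
    s=r/rd if rd>0 else 1
    d=np.array([xd*s,-yd*s,-1]); R=V[:3,:3]
    return -R.T@V[:3,3], R.T@d
def onplane(im,u,v,z):
    o,d=ray(im,u,v); return o+d*(z-o[2])/d[2]
def atdepth(im,u,v):
    o,d=ray(im,u,v); return o+d*im["depth"][int(v),int(u)]
E
python3 - <<'E'
from cam import *
import pickle
s=state();print(s)
for n in("side","top"):
    im=get_image(n);cv2.imwrite(f"pics/{n}0.png",cv2.resize(im["frame"],None,fx=1.5,fy=1.5));pickle.dump(im,open(n+"0.pkl","wb"))
    o,d=ray(im,256,192);print(n,o,d,im["k1"],im["camera_matrix"])
E
```

```text
pics
{'time': 0.0, 'joint_pos': array([-1.34673364e+00,  9.18385664e-02,  1.23188494e+00, -1.44629358e-06,
        1.81978279e+00, -5.66667762e-02]), 'dq': array([ 1.19243219e-04, -1.06621431e-03,  4.41420072e-05,  6.06402480e-05,
       -3.67313417e-04, -1.72249951e-05]), 'joint_torque': array([-1.13309077e-03, -4.46449399e+01, -4.06448400e+01,  6.96799974e-02,
        2.91970937e-02, -1.29419450e-04]), 'ee_pos': array([ 0.16618877, -0.57623434,  0.22951954]), 'ee_rot': array([-9.53415136e-04,  9.90164606e-01,  1.39904030e-01, -8.06892414e-05]), 'ft_force': array([ 0.18699444, -0.10032509, -0.03230023]), 'moment': array([-0.03359291, -0.06230237, -0.01043248]), 'finger_gap': 0.08781594345175062}
side [-0.02505015  0.7549351   0.78036499] [ 0.50288023 -0.62031834 -0.60192749] -0.06829290659060205 [[363.31628719   0.         256.06889916]
 [  0.         363.31628719 191.93317021]
 [  0.           0.           1.        ]]
top [ 0.34806574 -0.00782599  1.54720436] [ 0.13619801  0.00604814 -0.99067444] 0.06134140107536414 [[451.33736567   0.         257.87903137]
 [  0.         451.33736567 193.00868937]
 [  0.           0.           1.        ]]
```

View pics/top0.png

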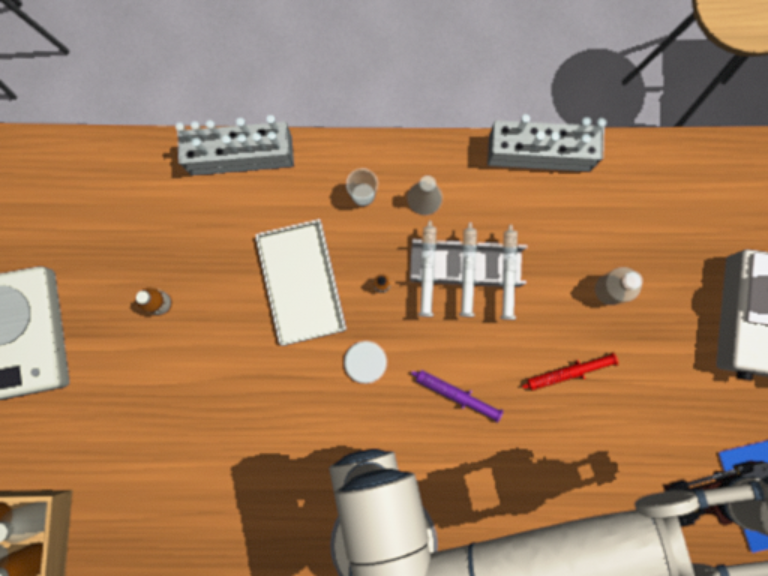

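View pics/side0.png

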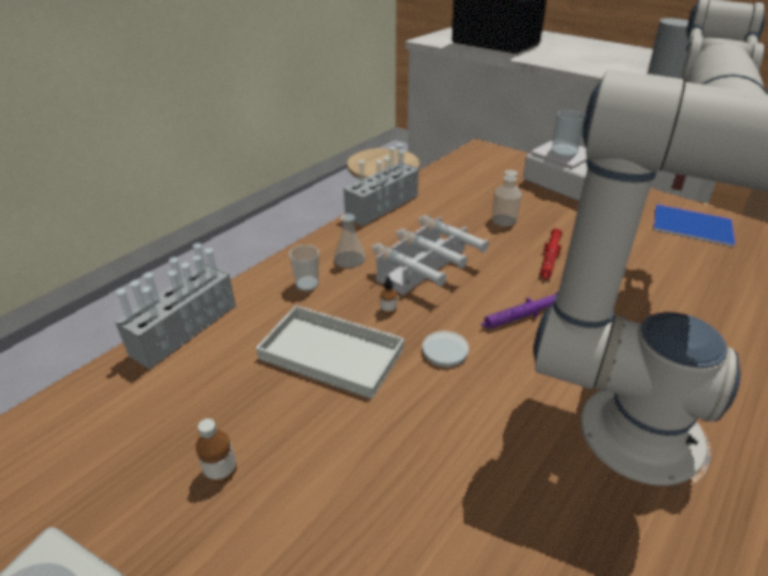

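The top view shows the rack's three syringes at (428,270), (468,270) and (510,272), with the plungers pointing at the robot. The tray is centred near (300,282) and the dropper is at (381,283). In the side view the tray is at (330,350). Next is an enlarged crop of the rack.

Run:
```python
from cam import *
import pickle
im=pickle.load(open("top0.pkl","rb"));f=im["frame"]
x0,y0=265,140
c=cv2.resize(f[y0:y0+80,x0:x0+95],None,fx=7,fy=7,interpolation=cv2.INTER_CUBIC)
for k in range(0,95,10): cv2.putText(c,str(x0+k),(k*7,8),0,.3,(0,0,255)); c[::4,k*7]=(0,0,255)
for k in range(0,80,10): cv2.putText(c,str(y0+k),(0,k*7+8),0,.3,(0,0,255)); c[k*7,::4]=(0,0,255)
cv2.imwrite("pics/crop1.png",c)
# tray: white mask
hsv=cv2.cvtColor(f,cv2.COLOR_BGR2HSV)
m=((hsv[...,1]<40)&(hsv[...,2]>170)).astype(np.uint8)
m[:,:160]=0;m[:,240:]=0;m[:130]=0;m[235:]=0
cs=cv2.findContours(m,0,2)[0];cc=max(cs,key=cv2.contourArea);r=cv2.minAreaRect(cc);print(r)
b=cv2.boxPoints(r);P=np.array([onplane(im,*p,0.015) for p in b]);print(P.round(4),np.linalg.norm(P-np.roll(P,1,0),axis=1),P.mean(0))
for n,p in dict(dropper=(254,188),stop=(415,190),amber=(101,201),dish=(243,241),flask=(283,130),beaker=(241,125)).items(): print(n,onplane(im,*p,0.03).round(3))
```

```text
((199.88523864746094, 188.2622833251953), (74.78134155273438, 44.8917121887207), 76.75948333740234)
[[0.6794 0.3011 0.015 ]
 [0.7166 0.151  0.015 ]
 [0.4639 0.0883 0.015 ]
 [0.4286 0.2356 0.015 ]] [0.25919003 0.15463653 0.26031346 0.15142435] [0.57212677 0.19399001 0.015     ]
dropper [0.57  0.008 0.03 ]
stop [ 0.566 -0.534  0.03 ]
amber [0.524 0.522 0.03 ]
dish [0.391 0.044 0.03 ]
flask [ 0.773 -0.091  0.03 ]
beaker [0.79  0.055 0.03 ]
```

View pics/crop1.png

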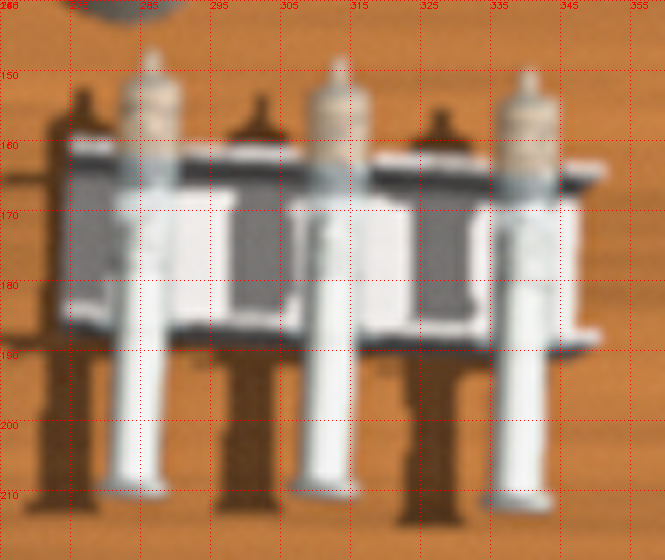

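The crop shows three parallel syringes, tilted slightly. In full-image pixels the nozzle tips are at about (286.3,146.7), (313.2,147.9) and (340.1,149.6), and the plunger discs' rear edges at (283.9,210.2), (311.2,210.5) and (338.5,212).

Run:
```python
from cam import *
import pickle
im=pickle.load(open("top0.pkl","rb"))
for n,t,d,bf in(("c",(286.3,146.7),(283.9,210.2),(286.1,151.2)),("b",(313.2,147.9),(311.2,210.5),(313.1,152)),("a",(340.1,149.6),(338.5,212),(340.2,153.2))):
    T=onplane(im,*t,.062);D=onplane(im,*d,.062);B=onplane(im,*bf,.062);v=T-D
    print(n,"tip",T.round(4),"disc",D.round(4),"len",np.linalg.norm(v).round(4),"yaw",np.degrees(np.arctan2(v[1],v[0])).round(2),"front",B.round(4), "depth",[im["depth"][int(d[1])-k,int(d[0])].round(3) for k in(2,20,40)],atdepth(im,d[0],d[1]-4).round(3),atdepth(im,d[0],d[1]-20).round(3))
# rack plates rear ends: crop (62,333),(600,347)
for p in((67,146),(606,163),(60,322),(602,337)):
    print(onplane(im,(p[0]+.5)/7-.5+265,(p[1]+.5)/7-.5+140,.07).round(4))
# side-view depth cloud of the region -> check
s=pickle.load(open("side0.pkl","rb"))
for (u,v) in((443,279),(466,262),(487,245)): print("side disc",atdepth(s,u/1.5-1,v/1.5).round(3),onplane(s,u/1.5,v/1.5,.062).round(3))
```

```text
c tip [ 0.7065 -0.0999  0.062 ] disc [ 0.492  -0.0912  0.062 ] len 0.2147 yaw -2.31 front [ 0.6911 -0.0992  0.062 ] depth [np.float32(1.485), np.float32(1.489), np.float32(1.496)] [ 0.504 -0.091  0.073] [ 0.557 -0.091  0.073]
b tip [ 0.7027 -0.1902  0.062 ] disc [ 0.4915 -0.1812  0.062 ] len 0.2114 yaw -2.43 front [ 0.6886 -0.1897  0.062 ] depth [np.float32(1.478), np.float32(1.484), np.float32(1.493)] [ 0.504 -0.18   0.071] [ 0.556 -0.18   0.078]
a tip [ 0.6971 -0.2802  0.062 ] disc [ 0.487  -0.2709  0.062 ] len 0.2103 yaw -2.52 front [ 0.6848 -0.2803  0.062 ] depth [np.float32(1.481), np.float32(1.492), np.float32(1.491)] [ 0.499 -0.269  0.075] [ 0.553 -0.271  0.069]
[ 0.6577 -0.0587  0.07  ]
[ 0.6503 -0.3144  0.07  ]
[ 0.5729 -0.0554  0.07  ]
[ 0.5668 -0.3107  0.07  ]
side disc [ 0.491 -0.084  0.068] [ 0.492 -0.093  0.062]
side disc [ 0.491 -0.182  0.061] [ 0.488 -0.183  0.062]
side disc [ 0.486 -0.268  0.067] [ 0.487 -0.278  0.062]
```

```bash
cat > push.py <<'E'
from cam import *
th=np.radians(-2.4); dv=np.array([np.cos(th),np.sin(th),0]); Q=[0,np.cos(th/2),np.sin(th/2),0]
D={"a":np.array([.487,-.271,.060]),"b":np.array([.4910,-.1812,.060]),"c":np.array([.4918,-.0914,.060])}
HOME={"a":.551-.004,"b":.551,"c":.555}   # predicted world x of disc face when home
def F(): return -np.dot(state()["ft_force"],dv)
def push(n):
    start=D[n]-dv*.022          # finger front about 12 mm short of the disc
    f0=np.mean([F(),(hold(.03),F())[1],(hold(.03),F())[1]])
    s=0.006; log=[]; contact=None
    move_l(list(start+dv*s),speed=.08)
    while True:
        p=start+dv*s; front=p[0]+.010
        if front>HOME[n]+.010: log.append("overrun");break
        step=.002 if front<HOME[n]-.009 else .0008
        s+=step; move_l(list(start+dv*s),speed=.04)
        f=F()-f0; x=np.array(state()["ee_pos"])[0]+.010
        log.append((round(x*1000,1),round(f,1)))
        if contact is None and f>1: contact=x
        if f>8: break
    print(n,"f0",f0.round(2),"contact",contact,"end front x",log[-1],"pred home",HOME[n],"time",state()["time"]); print(log[::3],log[-4:])
    move_l(list(start),speed=.15)
E
python3 - <<'E'
from push import *
close()
s=D["a"]-dv*.022
move_to(list(s+np.array([0,0,.1])),Q); print(state()["time"])
move_l(list(s),speed=.15); print(state()["time"],state()["ee_pos"],state()["finger_gap"])
push("a")
E
```

```text
3.0417
3.8583 [ 0.46544233 -0.27057463  0.06108194] 0.0005273719111050109
a f0 0.07 contact 0.49916951545261123 end front x (np.float64(546.4), np.float64(9.0)) pred home 0.547 time 14.175
[(np.float64(483.1), np.float64(-0.2)), (np.float64(489.0), np.float64(0.5)), (np.float64(495.2), np.float64(0.5)), (np.float64(501.2), np.float64(0.1)), (np.float64(507.2), np.float64(1.0)), (np.float64(513.2), np.float64(0.3)), (np.float64(519.2), np.float64(0.2)), (np.float64(525.2), np.float64(0.3)), (np.float64(531.1), np.float64(0.6)), (np.float64(537.2), np.float64(1.0)), (np.float64(540.6), np.float64(2.5)), (np.float64(543.0), np.float64(0.4)), (np.float64(545.4), np.float64(0.1)), (np.float64(546.4), np.float64(9.0))] [(np.float64(545.4), np.float64(0.1)), (np.float64(546.2), np.float64(0.3)), (np.float64(546.3), np.float64(4.8)), (np.float64(546.4), np.float64(9.0))]
```

```bash
sed -i 's/speed=.04/speed=.06/' push.py
python3 - <<'E'
from push import *
for n in "bc":
    move_l(list(D[n]-dv*.022),speed=.2); push(n)
E
```

```text
b f0 -0.34 contact 0.49503288562197106 end front x (np.float64(521.7), np.float64(8.8)) pred home 0.551 time 20.475
[(np.float64(487.0), np.float64(0.1)), (np.float64(493.1), np.float64(0.3)), (np.float64(499.2), np.float64(1.3)), (np.float64(505.2), np.float64(1.1)), (np.float64(511.2), np.float64(1.1)), (np.float64(517.1), np.float64(0.2)), (np.float64(521.7), np.float64(8.8))] [(np.float64(517.1), np.float64(0.2)), (np.float64(519.2), np.float64(0.7)), (np.float64(520.5), np.float64(4.3)), (np.float64(521.7), np.float64(8.8))]
c f0 0.4 contact 0.5534251020243698 end front x (np.float64(554.7), np.float64(10.3)) pred home 0.555 time 32.3333
[(np.float64(487.8), np.float64(0.1)), (np.float64(493.8), np.float64(0.8)), (np.float64(500.0), np.float64(0.6)), (np.float64(506.0), np.float64(-0.7)), (np.float64(512.0), np.float64(0.1)), (np.float64(518.0), np.float64(0.0)), (np.float64(524.0), np.float64(0.7)), (np.float64(530.0), np.float64(-0.5)), (np.float64(535.9), np.float64(0.1)), (np.float64(541.9), np.float64(-1.1)), (np.float64(547.9), np.float64(0.6)), (np.float64(550.2), np.float64(0.3)), (np.float64(552.6), np.float64(0.7)), (np.float64(554.7), np.float64(2.6))] [(np.float64(554.2), np.float64(1.7)), (np.float64(554.7), np.float64(2.6)), (np.float64(554.7), np.float64(6.1)), (np.float64(554.7), np.float64(10.3))]
```

Run:
```python
from push import *
g=np.array([.6136,-.1863,.0565]); up=np.array([0,0,1.])
p=np.array(state()["ee_pos"]); move_l(list(p+up*.11),speed=.25)
gripper_open()
move_l([g[0],g[1],.17],speed=.2,orientation=Q)
t0=state()["time"]; move_l(list(g),speed=.1); print("at",state()["ee_pos"],t0,state()["ft_force"])
close(); print("gap",state()["finger_gap"],state()["ft_force"])
move_l([g[0],g[1],.20],speed=.12)
s=state();print(s["time"],"gap",s["finger_gap"],s["ft_force"],s["moment"])
im=get_image("side");cv2.imwrite("pics/side1.png",cv2.resize(im["frame"][100:300,150:440],None,fx=2.7,fy=2.7))
```

```text
at [ 0.61416302 -0.18649843  0.05761424] 35.9667 [ 0.52844984 -0.4234774   0.26289389]
gap 0.02911743758847551 [-0.42532292  1.32952773  1.14580249]
39.5333 gap 0.029330416831020105 [-0.69839241  0.67040003 -2.08104823] [-0.00941511 -0.02508572 -0.02011274]
```

View pics/side1.png

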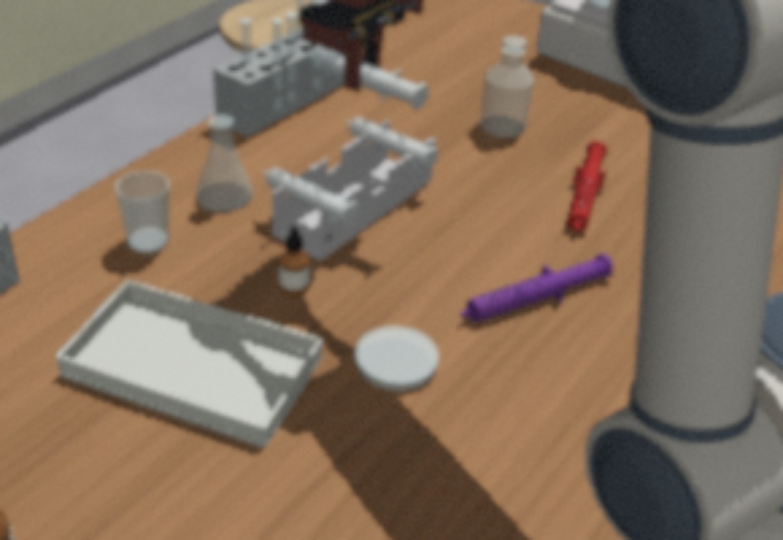

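The middle syringe hangs level in the gripper at about (390,85). The other two are in the rack with plungers home, near (310,190) and (395,137), and the tray is clear.

Run:
```python
from push import *
a=np.radians(14.6); q=[0,np.cos(a/2),np.sin(a/2),0]
c=[.572,.194]
move_l(c+[.20],speed=.2,orientation=q)
move_l(c+[.05],speed=.13)
f0=state()["ft_force"][2]; z=.022; move_l(c+[z],speed=.05)
while z>.013:
    z-=.0015; move_l(c+[z],speed=.03); f=state()["ft_force"][2]-f0
    print(round(z,4),state()["ee_pos"][2].round(4),f.round(2))
    if f>2.5: break
gripper_open(); move_l(c+[.15],speed=.12)
s=state();print(s["time"],s["finger_gap"],s["ft_force"])
move_l([.42,.194,.25],speed=.25)
for n in("side","top"):
    im=get_image(n);cv2.imwrite(f"pics/{n}2.png",cv2.resize(im["frame"],None,fx=1.5,fy=1.5))
print(state()["time"])
```

```text
0.0205 0.0207 0.59
0.019 0.0189 0.0
0.0175 0.0173 -0.14
0.016 0.0158 0.5
0.0145 0.0146 1.18
0.013 0.0141 7.46
47.4583 0.08780093026489941 [ 1.20125684 -0.64586034 -0.30896544]
48.4333
```

View pics/side2.png

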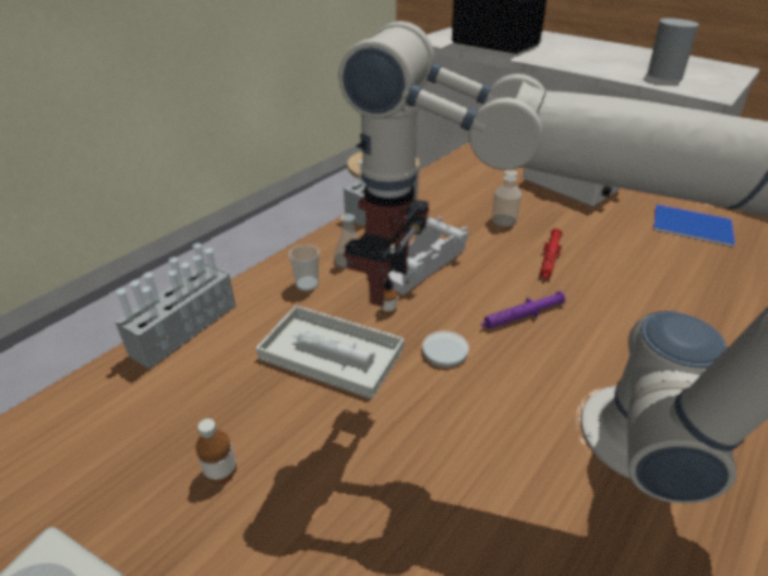

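View pics/top2.png

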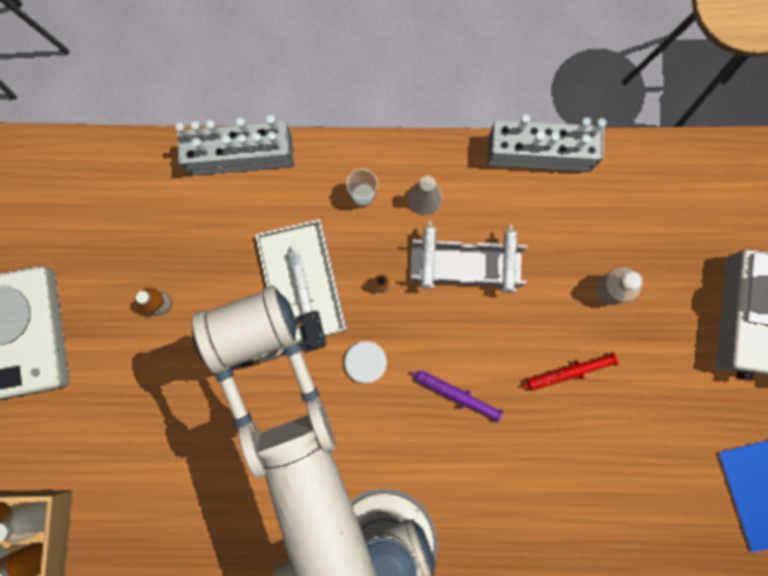

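The syringe lies flat inside the tray, near (335,345) in the side view and (298,280) in the top view. The other two are in their bays with short plungers, at (428,255) and (510,258). The bystanders look unmoved and the arm is clear of everything.

```bash
python3 -c "
from bench import *
print(job_done(),state()['time'])"
```

```text
the job is handed in; nothing more can be done
the job is handed in; nothing more can be done
```

The middle syringe (b) was the one that stuck, and it now lies in the washing-up tray. The other two ran freely and stayed in their bays. The job is handed in; no verdict is reported.

- **Free syringes (a right, c left):** both plungers went to a firm stop within 1 mm of where I predicted home to be. The push forces I read peaked at 9.0 N on a and 10.3 N on c.
- **Sticking syringe (b middle):** it stopped about 29 mm short of home and then gave springily. I stopped pushing at 8.8 N, lifted it with the fingers reading a 29 mm gap, and lowered it until it touched the tray floor at about 7 N before letting go.
- **Last pictures (at 48.4 s of the 66 s):** b lies flat inside the tray, a and c are in their bays with plungers in, the bystanders look unmoved and the arm is clear.

No check failed, but two things were less certain. The force readings were noisy by about 1 N, so the 2–3 N of a free plunger did not show clearly and only the stops did. In the last top view the gripper partly hid b's plunger end, so I did not re-measure it after it was laid down.

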